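# Hold the filter slide in the photometer

### The job

Set up the photometer for a reading: seat the black cuvette block flat and square in the pocket of its base plate (either way round) and let go of it, then take the filter slide by its blue grip out of its yellow stand and ease it, without forcing, down through the narrow slot in the top of the hood until the red line is level with the top of the hood. Finish while still holding the slide there, still and hanging upright in the slot without pressing hard against it, with the block still seated, and leave the beaker, petri dish, syringe and clip where they are.

Things in the scene. Friction and masses are not known exactly. Their poses are not given: they have to be found in the camera images.
- photometer: fixed photometer on the desk; origin at the underside centre, z up. Aluminium base plate 106 (x) x 252 (y) x 12 mm thick; at its -y end is the pocket, at its +y end a dark hood 74 (x) x 70 (y) mm whose flat top is 60 mm above the desk
- pocket (a point): centre of the flat floor of the pocket, 4 mm above the desk; at [0, -65, 4] mm in the photometer's frame, same axes. The pocket, with a dark floor, is 37 mm (x) x 83 mm (y) and 8 mm deep with upright walls (rim 12 mm above the desk); a seated block stands 19 mm above the rim
- slot (a point): centre of the mouth of the slot, in the hood's top 60 mm above the desk; at [0, 75, 60] mm in the photometer's frame, same axes. The slot is 40 mm (x) x 8 mm (y) with a 1.5 mm bevelled mouth, cut through the 8 mm thick lid; below is an empty chamber 40 mm deep (its floor is 48 mm below the slot's mouth)
- block_center (a point): centre, half-way up, of the loose black cuvette block, a box 34 (x) x 80 (y) x 27 (z) mm, 0.12 kg, flat on the desk at the start; z up. Grasp it across its 34 mm width (along x). Two clear cuvettes are fixed in it and stand about 21 mm above its top (12 x 12 mm, at y = +9 and -27 mm)
- stand: fixed yellow parking stand 64 (x) x 44 (y) x 26 mm high, origin at the underside centre, z up. The filter slide stands upright in its slot, 40 x 8 mm and 22 mm deep, open at the top
- slide_center (a point): centre, half-way up, of the loose filter slide, 75 mm tall in all, 60 g, upright at the start (z up). From its foot: an aluminium blade 38 (x) x 6 (y) x 49 mm tall whose lowest 7.5 mm taper to a foot of 33 x 2.5 mm, then on top a blue grip 26 (x) x 12 (y) x 26 mm tall, wider than the slots are. Grip centre 24.5 mm above this point, foot 37.5 mm below it; grasp the grip across its 12 mm (along y). In the stand the foot is 4 mm above the desk, the top of the grip 79 mm
- mark (a point): centre of the red line that runs round the blade of the filter slide, 2 mm broad, 35 mm above the slide's foot and 14 mm below the blue grip (2.5 mm below point slide_center); same axes as the slide
- beaker_a: bystander, clear beaker 57 mm wide, 66 mm high, loose, origin at the centre of its underside; leave it alone
- dish: bystander, clear petri dish 55 mm wide, 14 mm high, loose, origin at the centre of its underside; leave it alone
- syringe_a: bystander, white syringe 21 x 105 x 14 mm, lying, loose, origin at the centre of its underside; leave it alone
- clip_a: bystander, small teal binder clip 30 x 19 x 27 mm, loose, origin at the centre of its underside; leave it alone

How it is judged:
On the way, in this order (a step that is already met when the one before it is completed fails the run):
1. the cuvette block sits flat and square in the pocket, let go (horizontal distance between block_center and pocket below 0.004 m and z of block_center in the frame of pocket between 0.0115 and 0.0155 m and angle between the y axis of block_center and the y axis of pocket, either way round below 0.08 rad and angle between block_center's own z axis and vertical below 0.04 rad and contact force between block and the fingers below 0.1 N and linear speed of block below 0.02 m/s), for 0.2 s.
2. the filter slide is lifted clear of its stand (z of slide_center in the frame of stand above 0.066 m and contact force between slide and the fingers above 1 N), for 0.1 s.
3. the slide is through the slot with the red line level with the hood's top (horizontal distance between mark and slot below 0.005 m and z of mark in the frame of slot between -0.006 and 0.006 m and angle between the x axis of slide_center and the x axis of slot, either way round below 0.12 rad and angle between slide_center's own z axis and vertical below 0.1 rad and contact force between slide and the fingers above 2 N and contact force between slide and photometer below 10 N and linear speed of slide below 0.02 m/s), for 0.2 s.
At the end, for the whole second after the job is handed in: Block in the pocket: within 4 mm of centre, 2 mm of the floor, square to 0.08 rad, flat to 0.04, released, at rest. Slide gripped and still: red line within 6 mm of the hood top's level, 5 mm of slot centre, upright to 0.1 rad, in line to 0.12, pressing on the photometer under 10 N (all of step 1 and all of step 3); the arm keeps its last pose, push and grip.
It fails at once if the beaker is disturbed (moved more than 15 mm) (distance of beaker_a from where it was at the start of the episode above 0.015 m).
It fails at once if the petri dish is disturbed (moved more than 15 mm) (distance of dish from where it was at the start of the episode above 0.015 m).
It fails at once if the syringe is disturbed (moved more than 15 mm) (distance of syringe_a from where it was at the start of the episode above 0.015 m).
It fails at once if the teal clip is disturbed (moved more than 15 mm) (distance of clip_a from where it was at the start of the episode above 0.015 m).
It fails at once if the slide is forced against the photometer (over 40 N) (contact force between slide and photometer above 40 N).
It also fails if it takes over 72 s, if anything falls off the work surface, if the arm or the gripper's body presses on something with over 40 N, if the wrist force passes 120 N, or if a joint passes its speed limit or range.

### The arm

A 6-joint arm with a two-finger parallel gripper is mounted at the origin on a cart in front of the work surface, level with it; the furniture and walls round the work are solid. World frame = base frame: x ahead of the robot, y to its left, z up, the work surface at z = 0. Lengths are in m, angles in rad, forces in N, time in s.
With the tool pointing down it reaches from about 0.275 to 0.725 m from the base axis. Payload 15.9 kg.
Tool frame: the origin (TCP) lies midway between the tips of the shut fingers; the grasp point (between the pads) lies 19 mm behind it; z points along the fingers, y is the line along which they close (so a half turn about z gives the same grasp; the last joint's range is limited). The gripper opens to 85 mm and grips with 20 to 120 N. Pads are 22 mm wide; open, the fingers measure 114 mm over their backs; the gripper's body (76 mm by 85 mm) begins 54 mm behind the grasp point. The pads swing forward as they close: fully open they stand 13 mm farther back than shut.
Start: joints at [1.31, 0.213, -0.034, 1.323, 0, 1.571], TCP at [0.129, 0.483, 0.231] pointing down, gripper open.
Joint ranges: [-2.98, 2.98], [-0.74, 1.72], [-1.14, 1.35], [-2.1, 2.04], [-1.57, 1.44], [-3.14, 3.14]. Speed limits (rad/s): [1.89, 1.89, 2.39, 2.57, 3.14, 3.14].

### API

Orientations are given as a unit quaternion [x, y, z, w].
In Python, from bench import arm, eyes, job gives the robot as it stands.
- The arm moves only by the shell command python3 -m creep 'ROWS' [FORCE]. ROWS is text: rows parted by semicolons, each of 7 numbers parted by spaces: the shift along the tool's x, y, z in m, then the turn, a rotation vector about the tool's x, y, z in rad, then the opening, from 0 (shut) to 1 (fully open). In form: tx ty tz ax ay az jaw; .... A call has 1 to 5 rows; each row is the pose to reach, as a shift and turn from the pose commanded when the call began, along the tool's axes at that moment; what a row does not reach only later rows make up. A row lasts 1/8 s, in which the tool goes at most 62.5 mm and 10.7 degrees, less where a joint would pass 70% of its speed; a pose out of reach is approached as far as the arm can. A call with a gripper value outside its range is refused whole. The fingers move at their own pace and stop on an object; FORCE is the grip in N (left out, the last holds). Time passes only in rows, so rows that repeat a pose let the fingers close. It gives the time, the measured TCP pose, the force, the opening and the grip force at its end, in the units of the state.
- arm.observe(): the state, without advancing time (a new reading comes with each control period).
- eyes.capture(name): name is "scene" or "top" or "wrist"; returns (picture, depth): 400x640x3 uint8, red, green, blue; 400x640 float32, m along the optical axis (not along the pixel's ray), 0 where there is no reading.
- eyes.camera_info(name): a dict with "intrinsics" (3x3 intrinsics, pixels), "R" (3x3) and "t" (3): a world point X has camera coordinates R X + t; the wrist camera has in their place "tool_from_camera" (4x4, takes a point from camera to tool coordinates, whose origin is the TCP and whose axes are the flange's). Camera axes: x right, y down, z forward; pixel columns grow to the right and rows downward; lengths in m; the calibration is good to about 2 mm. A picture is of the moment at which its call begins: read the wrist's pose just before it. camera_info takes no time and is no camera call.
- job.finish_job(): hands the job in; it is judged then, once.
Trained networks look in the newest picture that a camera, given by its name, has taken for a name from the list of things; names that differ only in an ending like _2 or _b are one class to them, and where a whole thing is asked for, a point or a joint stands for the part that bears it (a point fixed in the world has none). Each returns a list of dicts, best first, with "confidence" (0 to 1); they miss things now and then, are a little off and sometimes report something else, mostly with a low value. They report only what shows in the picture. A call takes as long as a camera call.
- eyes.spot_in(camera, query): "pixel" ([column, row] in pixels, amid what is visible of it).
The state is a dict: "t": time; "qpos": joint angles; "joint_velocities": joint speeds; "effort": joint torques, N m; "ee_pos": TCP position; "tcp_rot": TCP orientation; "ft_force": force on the tool from outside, world axes, zero at the start; "wrist_torque": the same for the moment, N m; "gripper_width": finger opening in m; "finger_force": force on a finger pad.
Only numpy, scipy, OpenCV 4.12 (cv2) and the standard library are available. Lean on these libraries where they do the work, as an engineer would, in place of code of your own. Each camera call takes 0.05 s, during which the arm holds its last target. There are 200 camera calls.

## Working session

There is one attempt and no reset: what is moved stays moved. The work goes in short steps, Python scripts to look and compute and a shell command to move; the robot and the scene stay as the last step left them, time stands still between calls to the robot, and variables do not carry over. Pictures are saved under pics/ and viewed, at most 10 in all, crops included, and the job is handed in when it is done.

```bash
ls; mkdir -p pics; python3 - <<'E'
from bench import arm,eyes,job
import cv2,numpy as np
s=arm.observe();print({k:np.round(v,3) for k,v in s.items()})
for n in("top","scene"):
    p,d=eyes.capture(n);cv2.imwrite(f"pics/{n}0.png",p[:,:,::-1]);np.save(f"pics/{n}0.npy",d)
    c=eyes.camera_info(n);K=np.array(c["intrinsics"]);R=np.array(c["R"]);t=np.array(c["t"])
    print(n,K.tolist(),(-R.T@t).round(3))
    for q in("photometer","block_center","stand","slide_center","beaker_a","dish","syringe_a","clip_a"):
        for r in eyes.spot_in(n,q)[:2]:
            u,v=r["pixel"];z=d[int(v),int(u)]
            X=R.T@(z*np.linalg.inv(K)@[u,v,1]-t)
            print(q,np.round([u,v],0),round(r["confidence"],2),X.round(3))
E
```

```text
pics
{'t': np.float64(0.0), 'qpos': array([ 1.31 ,  0.213, -0.035,  1.323,  0.   ,  1.571]), 'joint_velocities': array([ 0.001, -0.001,  0.   ,  0.   , -0.   ,  0.001]), 'effort': array([-5.0000e-03, -6.8616e+01,  4.8712e+01,  1.8000e-02, -0.0000e+00,
        0.0000e+00]), 'ee_pos': array([0.129, 0.483, 0.231]), 'tcp_rot': array([ 0.13 ,  0.992, -0.001, -0.   ]), 'ft_force': array([-0.538, -0.289,  0.095]), 'wrist_torque': array([-0.012, -0.042,  0.028]), 'finger_force': np.float64(0.0), 'gripper_width': np.float64(0.086)}
top [[361.8515459692385, 0.0, 320.2384435058603], [0.0, 361.8515459692385, 196.83126990655106], [0.0, 0.0, 1.0]] [0.406 0.099 0.905]
photometer [368. 193.] 0.85 [0.618 0.019 0.011]
block_center [243. 270.] 0.8 [0.373 0.28  0.03 ]
stand [238. 190.] 0.82 [0.563 0.337 0.026]
slide_center [234. 182.] 0.63 [0.572 0.342 0.068]
slide_center [368. 191.] 0.62 [0.622 0.017 0.012]
beaker_a [308. 121.] 0.68 [0.784 0.204 0.002]
dish [332. 289.] 0.8 [0.37  0.065 0.011]
syringe_a [260. 142.] 0.63 [0.703 0.316 0.003]
syringe_a [419. 293.] 0.55 [ 0.398 -0.14   0.011]
clip_a [260. 139.] 0.5 [0.709 0.318 0.008]
clip_a [242. 268.] 0.46 [0.378 0.28  0.046]
scene [[366.41592538193845, 0.0, 315.59283487507054], [0.0, 366.41592538193845, 197.07815119412138], [0.0, 0.0, 1.0]] [ 0.114 -0.311  0.653]
photometer [358. 226.] 0.96 [0.613 0.016 0.012]
photometer [353. 334.] 0.25 [ 0.391 -0.14   0.013]
block_center [210. 228.] 0.96 [0.369 0.262 0.027]
block_center [271. 284.] 0.26 [0.366 0.053 0.012]
stand [254. 178.] 0.63 [0.559 0.323 0.024]
slide_center [254. 164.] 0.63 [0.581 0.346 0.049]
slide_center [209. 226.] 0.5 [0.375 0.272 0.024]
beaker_a [339. 157.] 0.64 [0.744 0.182 0.058]
beaker_a [268. 282.] 0.45 [0.363 0.06  0.014]
dish [270. 285.] 0.61 [0.363 0.051 0.013]
syringe_a [352. 335.] 0.74 [ 0.388 -0.14   0.014]
clip_a [291. 159.] 0.37 [ 0.707  0.335 -0.001]
```

View pics/top0.png

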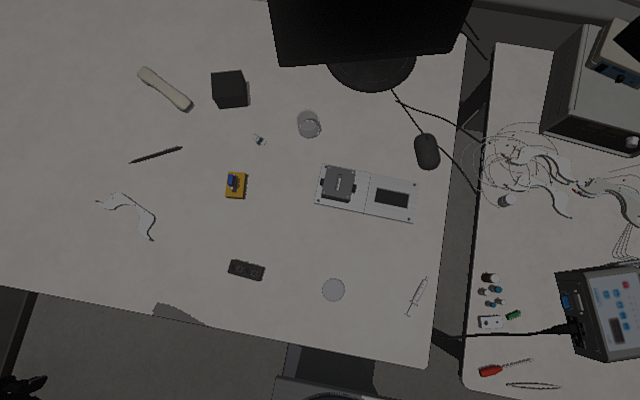

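View pics/scene0.png

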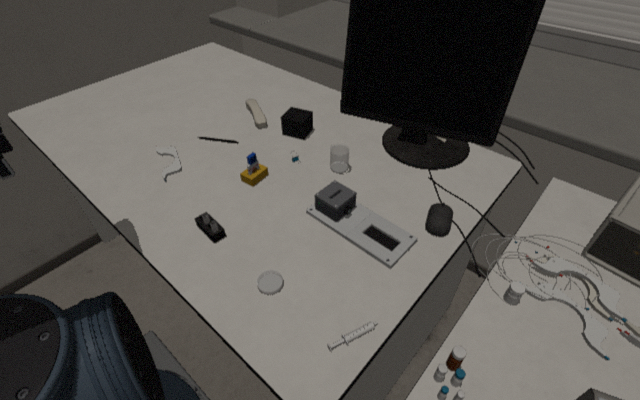

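The top view shows the block at (246,270), the stand with the slide at (236,185), and the photometer at (366,193) with its hood at (339,184), on the +y side, and its pocket at (392,198). The dish is at (333,289), the syringe at (417,296), the beaker at (308,123) and the clip at (260,139). Next I'll get rough poses from depth.

```bash
cat > h.py <<'E'
from bench import arm,eyes,job
import cv2,numpy as np
from scipy.spatial.transform import Rotation as Ro
def cloud(n,save=None):
    s=arm.observe();p,d=eyes.capture(n)
    if save: cv2.imwrite(f"pics/{save}.png",p[:,:,::-1])
    c=eyes.camera_info(n);K=np.array(c["intrinsics"])
    v,u=np.mgrid[:400,:640]
    P=np.stack([(u-K[0,2])/K[0,0],(v-K[1,2])/K[1,1],np.ones_like(u)],-1)*d[...,None]
    if n=="wrist":
        T=np.array(c["tool_from_camera"]);R=Ro.from_quat(s["tcp_rot"]).as_matrix()
        X=(P@T[:3,:3].T+T[:3,3])@R.T+s["ee_pos"]
    else: X=(P-np.array(c["t"]))@np.array(c["R"])
    X[d==0]=np.nan
    return p,d,X
def rect(X,m,lab=""):
    """world min-area rect of masked points: centre, long-axis yaw, sizes"""
    q=X[m][:,:2].astype(np.float32)*1000
    (c,wh,a)=cv2.minAreaRect(q)
    if wh[0]<wh[1]: a+=90; wh=wh[::-1]
    yaw=(np.radians(a)+np.pi/2*0)%np.pi
    print(lab,"c",np.round(c,1),"long yaw",round(yaw,3),"size",np.round(wh,1),"n",m.sum(),"z",np.nanmedian(X[m][:,2]).round(4))
    return np.array(c)/1000,yaw
def plan(xyz,psi):
    """tool down, tool y along psi (mod pi): shift, turn in tool axes"""
    s=arm.observe();R=Ro.from_quat(s["tcp_rot"]);M=R.as_matrix()
    best=None
    for k in(0,np.pi,-np.pi):
        y=np.array([np.cos(psi+k),np.sin(psi+k),0]);z=np.array([0,0,-1.]);x=np.cross(y,z)
        r=(R.inv()*Ro.from_matrix(np.stack([x,y,z],1))).as_rotvec()
        if best is None or np.linalg.norm(r)<np.linalg.norm(best): best=r
    print("t",round(float(s["t"]),2),"pos",s["ee_pos"].round(4),"shift",(M.T@(np.array(xyz)-s["ee_pos"])).round(4),"turn",best.round(4),"F",s["ft_force"].round(1),"w",round(float(s["gripper_width"]),4),"ff",round(float(s["finger_force"]),1))
E
python3 - <<'E'
from h import *
p,d,X=cloud("top")
def near(x,y,r): return np.hypot(X[...,0]-x,X[...,1]-y)<r
z=X[...,2]
rect(X,near(.372,.275,.06)&(z>.018)&(z<.033),"block")
rect(X,near(.563,.335,.05)&(z>.02)&(z<.03),"stand")
rect(X,near(.563,.335,.06)&(z>.065),"grip")
rect(X,near(.618,.02,.15)&(z>.008)&(z<.016),"plate")
rect(X,near(.618,.09,.08)&(z>.052)&(z<.066),"hood")
print(np.round(eyes.camera_info("wrist")["tool_from_camera"],3))
plan([.372,.2,.25],.2)
E
```

```text
block c [375.6 277.7] long yaw 1.495 size [80.5 34.1] n 380 z 0.0251
stand c [576.1 349.6] long yaw 0.106 size [64.2 44.7] n 316 z 0.0242
grip c [575.8 349.1] long yaw 0.094 size [25.4 13.1] n 69 z 0.0764
plate c [619.2  20.8] long yaw 1.547 size [253.7 106.9] n 2508 z 0.0104
hood c [621.   97.1] long yaw 3.116 size [75.1 69.7] n 831 z 0.0583
[[-0.    -0.95  -0.311  0.08 ]
 [ 1.    -0.     0.     0.001]
 [-0.    -0.311  0.95  -0.143]
 [ 0.     0.     0.     1.   ]]
t 0.95 pos [0.1289 0.4831 0.2313] shift [-0.3078 -0.2108 -0.0187] turn [ 0.   -0.    1.11] F [ 0.6 -0.6  0.5] w 0.0857 ff 0.0
```

```bash
python3 -c "
from h import *
plan([.3756,.2777,.17],-.076)"
```

```text
t 0.95 pos [0.1289 0.4831 0.2313] shift [-0.2913 -0.1348  0.0613] turn [ 0.    -0.     1.386] F [ 0.6 -0.6  0.5] w 0.0857 ff 0.0
```

```bash
python3 -m creep '-.06 -.027 .012 0 0 .18 1; -.12 -.054 .024 0 0 .36 1; -.18 -.081 .036 0 0 .54 1; -.24 -.108 .048 0 0 .72 1; -.291 -.135 .061 0 0 .9 1'; python3 -c "
from h import *
plan([.3756,.2777,.17],-.076)"
```

```text
t: 1.58
ee_pos: [0.3665, 0.2855, 0.1732]
tcp_rot: [0.551, 0.835, 0.0, 0.0]
ft_force: [0.4, 1.6, -0.9]
gripper_width: 0.0857
finger_force: 0.0
t 1.57 pos [0.3665 0.2855 0.1732] shift [-0.0108  0.0053  0.0032] turn [ 0.0008 -0.0005  0.4801] F [ 0.4  1.6 -0.9] w 0.0857 ff 0.0
```

```bash
python3 -m creep '0 0 0 0 0 .16 1; 0 0 0 0 0 .32 1; 0 0 0 0 0 .486 1; 0 0 0 0 0 .486 1; 0 0 0 0 0 .486 1'; python3 -c "
from h import *
plan([.3756,.2777,.17],-.076)
p,d,X=cloud('wrist','w1')
z=X[...,2];near=lambda x,y,r:np.hypot(X[...,0]-x,X[...,1]-y)<r
print(np.nanpercentile(z,[1,10,50,90,99]))
m=near(.372,.275,.06)&(z>.02)&(z<.032); rect(X,m,'block')
m=near(.372,.275,.06)&(z>.042)&(z<.052); rect(X,m,'cuv')
"
```

```text
t: 2.2
ee_pos: [0.365, 0.2869, 0.1733]
tcp_rot: [0.732, 0.681, 0.0, 0.0]
ft_force: [-1.1, 0.2, -0.5]
gripper_width: 0.0852
finger_force: 0.0
t 2.2 pos [0.365  0.2869 0.1733] shift [-0.0084  0.0112  0.0033] turn [ 0.0001 -0.      0.0039] F [-1.1  0.2 -0.5] w 0.0852 ff 0.0
[-7.46872340e-01 -7.43419203e-01  3.18462361e-04  2.44221623e-01
  2.65281694e-01]
block c [376.4 279.5] long yaw 1.495 size [80.2 33.1] n 1792 z 0.0269
cuv c [375.2 270.9] long yaw 1.505 size [47.8 11.6] n 195 z 0.0483
```

```bash
python3 -c "
from h import *
plan([.3764,.2795,.011],-.076)"
```

```text
t 2.25 pos [0.365  0.2869 0.1733] shift [-0.0065  0.0119  0.1623] turn [0.     0.     0.0033] F [ 0.4 -0.8  0.1] w 0.0854 ff 0.0
```

```bash
python3 -m creep '-.0065 .012 .03 0 0 .003 1; -.0065 .012 .08 0 0 .003 1; -.0065 .012 .13 0 0 .003 .8; -.0065 .012 .162 0 0 .003 .8; -.0065 .012 .162 0 0 .003 .8' 30; python3 -c "
from h import *
plan([.3764,.2795,.011],-.076)"
```

```text
t: 2.88
ee_pos: [0.375, 0.2784, 0.0097]
tcp_rot: [0.734, 0.679, -0.002, -0.0]
ft_force: [0.1, 0.2, 0.6]
gripper_width: 0.0683
finger_force: 0.0
t 2.88 pos [0.375  0.2784 0.0097] shift [ 0.0012  0.0013 -0.0013] turn [-0.003   0.0026 -0.0012] F [0.1 0.2 0.6] w 0.0683 ff 0.0
```

```bash
python3 -m creep '.001 .001 -.001 0 0 0 .3; .001 .001 -.001 0 0 0 .3; .001 .001 -.001 0 0 0 .3; .001 .001 -.001 0 0 0 .3; .001 .001 -.001 0 0 0 .3' 30;  python3 -m creep '0 0 0 0 0 0 .3; 0 0 0 0 0 0 .3'; python3 -c "
from h import *
plan([.3764,.2795,.011],-.076)"
```

```text
t: 3.5
ee_pos: [0.3785, 0.2812, 0.014]
tcp_rot: [0.734, 0.679, 0.001, 0.0]
ft_force: [-1.7, 0.2, 10.6]
gripper_width: 0.0333
finger_force: 29.1
t: 3.75
ee_pos: [0.3786, 0.2813, 0.014]
tcp_rot: [0.734, 0.679, 0.002, 0.0]
ft_force: [-2.1, -0.0, 11.3]
gripper_width: 0.033
finger_force: 29.1
t 3.75 pos [0.3786 0.2813 0.014 ] shift [-0.0019 -0.002   0.003 ] turn [ 0.0021 -0.0021 -0.0026] F [-2.1 -0.  11.3] w 0.033 ff 29.1
```

```bash
python3 -m creep '0 0 -.02 0 0 0 .3; 0 0 -.05 0 0 0 .3; 0 0 -.1 0 0 0 .3; 0 0 -.1 0 0 0 .3' ; python3 -c "
from h import *
plan([.6176,-.0442,.115],-.025)
p,d,X=cloud('wrist','w2')
e=arm.observe()['ee_pos'];z=X[...,2]-e[2]
m=(np.hypot(X[...,0]-e[0],X[...,1]-e[1])<.06)&(z>.004)&(z<.022);rect(X,m,'block')
print(e)"
```

```text
t: 4.25
ee_pos: [0.3797, 0.282, 0.1164]
tcp_rot: [0.734, 0.679, 0.004, 0.0]
ft_force: [0.4, -0.2, -1.1]
gripper_width: 0.0332
finger_force: 31.6
t 4.25 pos [0.3797 0.282  0.1164] shift [-0.3065  0.2628  0.0014] turn [ 0.0056 -0.0046 -0.0537] F [ 0.4 -0.2 -1.1] w 0.0332 ff 31.6
block c [379.5 280. ] long yaw 1.499 size [80.6 60.6] n 7994 z 0.1293
[0.37873385 0.28126577 0.1143128 ]
```

```bash
python3 -m creep '-.04 .034 0 0 0 -.01 .3; -.085 .073 0 0 0 -.02 .3; -.13 .111 0 0 0 -.03 .3; -.175 .15 0 0 0 -.04 .3; -.22 .188 0 0 0 -.054 .3' ; python3 -c "
from h import *
plan([.6176,-.0442,.115],-.025)"
```

```text
t: 4.92
ee_pos: [0.548, 0.0444, 0.1114]
tcp_rot: [0.716, 0.698, -0.0, -0.0]
ft_force: [0.7, 0.7, -2.3]
gripper_width: 0.0327
finger_force: 31.6
t 4.92 pos [0.548  0.0444 0.1114] shift [-0.0869  0.0717 -0.0037] turn [-0.001   0.      0.0005] F [ 0.7  0.7 -2.3] w 0.0327 ff 31.6
```

```bash
python3 -m creep '-.035 .028 -.003 0 0 0 .3; -.065 .053 -.003 0 0 0 .3; -.08 .066 -.003 0 0 0 .3; -.08 .066 -.003 0 0 0 .3; -.08 .066 -.003 0 0 0 .3' ; python3 - <<'E'
from h import *
plan([.6176,-.0442,.115],-.025)
p,d,X=cloud('wrist','w3');z=X[...,2]
near=lambda x,y,r:np.hypot(X[...,0]-x,X[...,1]-y)<r
rect(X,near(.618,.09,.09)&(z>.054)&(z<.066),"hood")
rect(X,near(.618,.02,.16)&(z>.008)&(z<.016),"plate")
e=arm.observe()['ee_pos'];print(e)
np.save('pics/w3.npy',X)
E
```

```text
t: 5.55
ee_pos: [0.6108, -0.0349, 0.1146]
tcp_rot: [0.716, 0.698, -0.0, -0.001]
ft_force: [-0.6, 0.8, -0.8]
gripper_width: 0.033
finger_force: 31.6
t 5.55 pos [ 0.6108 -0.0349  0.1146] shift [-0.0091  0.007  -0.0004] turn [-0.0013 -0.0002  0.0003] F [-0.6  0.8 -0.8] w 0.033 ff 31.6
hood c [621.1  83.7] long yaw 3.118 size [74.4 41.1] n 8404 z 0.0602
plate c [650.4   4. ] long yaw 1.547 size [227.2 168.8] n 17302 z 0.0122
[ 0.61090461 -0.03471656  0.11488905]
```

View pics/w3.png

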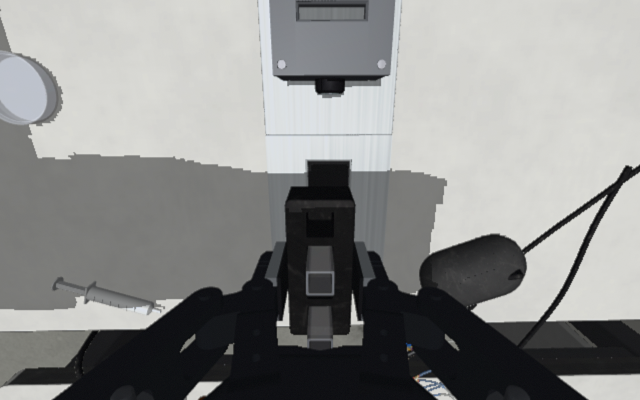

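The wrist view shows the hood with the slot mouth at (332,12), the pocket's +y edge at about row 160 spanning columns 307–351, and the held block with its front end at about row 187. I'll measure the pocket and block edges in the same frame.

```bash
python3 - <<'E'
from h import *
X=np.load('pics/w3.npy');z=X[...,2];x=X[...,0];y=X[...,1]
im=cv2.imread('pics/w3.png').mean(2)
# plate edges by row bands at plate height
for r in(100,120,145):
    m=(z[r]>.009)&(z[r]<.016);print("row",r,"y",np.nanmedian(y[r][m]).round(4),"x",x[r][m].min().round(4),x[r][m].max().round(4))
# pocket far edge: brightness + z per column at rows 150-190
for c in(318,330,342):
    print(c,[(r,int(im[r,c]),(z[r,c]*1000).round(1),(y[r,c]*1000).round(1)) for r in range(154,192,3)])
for r in(166,172,178): print(r,[(c,int(im[r,c]),(z[r,c]*1000).round(1),(x[r,c]*1000).round(1)) for c in list(range(303,313,2))+list(range(345,356,2))])
# block top
m=(np.abs(x-.611)<.03)&(np.abs(y+.035)<.05)&(z>.126)&(z<.133)
print("blocktop y",np.nanpercentile(y[m],[0.5,99.5]).round(4))
for r in(200,210,220,230):
    k=m[r];print(r,y[r][k].mean().round(4) if k.any() else None,x[r][k].min().round(4),x[r][k].max().round(4),np.median(z[r][k]).round(4))
E
```

```text
row 100 y 0.0492 x 0.3575 0.6727
row 120 y 0.0336 x 0.3557 0.6718
row 145 y 0.0129 x 0.567 0.6719
318 [(154, 221, np.float64(12.3), np.float64(5.5)), (157, 221, np.float64(11.5), np.float64(2.8)), (160, 124, np.float64(4.1), np.float64(-1.1)), (163, 31, np.float64(4.5), np.float64(-3.7)), (166, 17, np.float64(3.6), np.float64(-6.6)), (169, 18, np.float64(4.5), np.float64(-9.1)), (172, 17, np.float64(5.0), np.float64(-11.7)), (175, 16, np.float64(3.9), np.float64(-14.7)), (178, 19, np.float64(4.8), np.float64(-17.3)), (181, 18, np.float64(5.6), np.float64(-19.9)), (184, 18, np.float64(4.3), np.float64(-23.0)), (187, 11, np.float64(106.0), np.float64(2.8)), (190, 8, np.float64(111.6), np.float64(2.7))]
330 [(154, 213, np.float64(12.3), np.float64(5.3)), (157, 213, np.float64(12.9), np.float64(2.8)), (160, 121, np.float64(4.9), np.float64(-1.2)), (163, 29, np.float64(4.0), np.float64(-4.1)), (166, 17, np.float64(4.6), np.float64(-6.7)), (169, 18, np.float64(5.0), np.float64(-9.3)), (172, 18, np.float64(3.6), np.float64(-12.3)), (175, 18, np.float64(3.9), np.float64(-15.0)), (178, 17, np
[... 1891 characters left out ...]
642.3))]
178 [(303, 117, np.float64(10.8), np.float64(596.8)), (305, 111, np.float64(11.7), np.float64(598.6)), (307, 88, np.float64(6.9), np.float64(600.1)), (309, 18, np.float64(4.3), np.float64(601.8)), (311, 18, np.float64(2.9), np.float64(603.6)), (345, 18, np.float64(4.5), np.float64(634.2)), (347, 21, np.float64(3.3), np.float64(636.1)), (349, 80, np.float64(10.7), np.float64(637.2)), (351, 107, np.float64(12.0), np.float64(638.8)), (353, 115, np.float64(12.0), np.float64(640.5)), (355, 116, np.float64(11.8), np.float64(642.3))]
blocktop y [-0.076   0.0028]
200 0.0024 0.5958 0.6273 0.1273
210 -0.0026 0.5952 0.6283 0.1275
220 -0.0077 0.5949 0.6283 0.1276
230 -0.013 0.5951 0.6279 0.1276
```

```bash
python3 -c "
from h import *
plan([.618,-.039,.036],-.0245)"
```

```text
t 5.6 pos [ 0.6109 -0.0347  0.1149] shift [-0.0041  0.0073  0.0789] turn [-0.0009 -0.0001  0.0002] F [-0.2  0.1 -0.9] w 0.033 ff 31.6
```

```bash
python3 -m creep '-.004 .007 .02 0 0 0 .3; -.004 .007 .05 0 0 0 .3; -.004 .007 .077 0 0 0 .3; -.004 .007 .077 0 0 0 .3; -.004 .007 .077 0 0 0 .3' ; python3 - <<'E'
from h import *
plan([.618,-.039,.036],-.0245)
p,d,X=cloud('wrist','w4');z=X[...,2];x=X[...,0];y=X[...,1];e=arm.observe()['ee_pos']
m=(np.abs(x-.618)<.03)&(np.abs(y+.039)<.05)&(z>e[2]+.0105)&(z<e[2]+.017)
print("blocktop y",np.nanpercentile(y[m],[0.5,99.5]).round(4),np.nanmedian(z[m]))
R=[r for r in range(400) if m[r].sum()>25]
for r in R[::8]: k=m[r];print(r,y[r][k].mean().round(4),x[r][k].min().round(4),x[r][k].max().round(4))
im=p.mean(2)
print([(r,int(im[r,330]),(z[r,330]*1000).round(1),(y[r,330]*1000).round(1)) for r in range(R[0]-30,R[0]+4,2)])
E
```

```text
t: 6.22
ee_pos: [0.6188, -0.0395, 0.0387]
tcp_rot: [0.716, 0.698, 0.0, 0.0]
ft_force: [0.3, 0.8, -1.3]
gripper_width: 0.0331
finger_force: 31.5
t 6.22 pos [ 0.6188 -0.0395  0.0387] shift [ 0.0004 -0.0008  0.0027] turn [ 0.0005  0.0001 -0.0002] F [ 0.3  0.8 -1.3] w 0.0331 ff 31.5
blocktop y [-0.0802 -0.0017] 0.05168179280599774
198 -0.0016 0.6057 0.634
206 -0.0051 0.6033 0.6362
214 -0.0092 0.6031 0.6363
222 -0.0134 0.6028 0.6363
230 -0.0176 0.6032 0.6359
238 -0.022 0.6027 0.6359
246 -0.0265 0.5968 0.6367
254 -0.031 0.5899 0.6476
262 -0.0352 0.6024 0.6357
270 -0.04 0.6023 0.6354
278 -0.0447 0.6022 0.6355
286 -0.0494 0.602 0.6353
294 -0.0546 0.6017 0.6353
302 -0.0596 0.6014 0.6346
310 -0.0639 0.6017 0.6348
318 -0.07 0.6014 0.6348
326 -0.0754 0.6009 0.6349
334 -0.0808 0.6031 0.6326
[(168, 208, np.float64(11.7), np.float64(4.6)), (170, 207, np.float64(12.4), np.float64(3.6)), (172, 207, np.float64(12.3), np.float64(2.3)), (174, 191, np.float64(12.0), np.float64(1.1)), (176, 104, np.float64(4.1), np.float64(-2.1)), (178, 29, np.float64(4.8), np.float64(-3.2)), (180, 23, np.float64(4.1), np.float64(-4.7)), (182, 17, np.float64(4.8), np.float64(-5.8)), (184, 14, np.float64(5.2), np.float64(-7.0)), (186, 11, np.float64(27.6), np.float64(-2.1)), (188, 8, np.float64(32.0), np.float64(-2.0)), (190, 9, np.float64(35.5), np.float64(-2.1)), (192, 10, np.float64(39.6), np.float64(-1.9)), (194, 8, np.float64(43.3), np.float64(-1.9)), (196, 10, np.float64(46.9), np.float64(-1.8)), (198, 8, np.float64(50.0), np.float64(-1.8)), (200, 31, np.float64(49.8), np.float64(-2.9))]
```

View pics/w4.png

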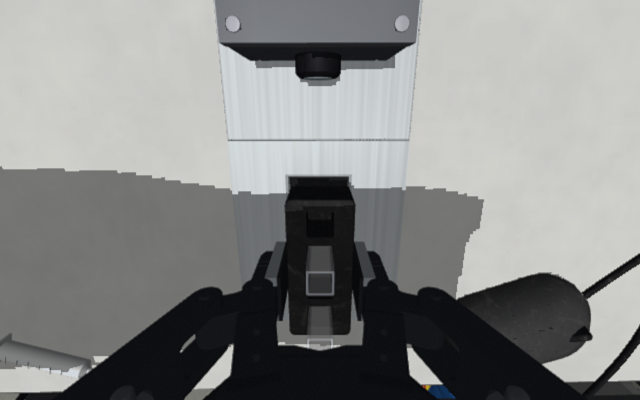

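The block (front edge about row 198) sits over the pocket (edge at row 175). It needs about +0.7 mm in y and −0.8 mm in x before going down.

```bash
python3 -m creep '.0007 -.0008 .004 0 0 0 .3; .0007 -.0008 .009 0 0 0 .3; .0007 -.0008 .014 0 0 0 .3; .0007 -.0008 .018 0 0 0 .3; .0007 -.0008 .018 0 0 0 .3' ; python3 -c "
from h import *
plan([.618,-.0388,.018],-.0245)"
```

```text
t: 6.9
ee_pos: [0.6174, -0.0389, 0.0199]
tcp_rot: [0.716, 0.698, -0.0, -0.0]
ft_force: [0.6, 0.5, -2.0]
gripper_width: 0.0332
finger_force: 31.6
t 6.9 pos [ 0.6174 -0.0389  0.0199] shift [0.0001 0.0006 0.0019] turn [-0.0007  0.     -0.0005] F [ 0.6  0.5 -2. ] w 0.0332 ff 31.6
```

Below the rim with no contact force. Now I'll seat it and release.

```bash
python3 -m creep '0 0 .001 0 0 0 .3; 0 0 .002 0 0 0 .3; 0 0 .0025 0 0 0 .3; 0 0 .0025 0 0 0 .3'; python3 -m creep '0 0 0 0 0 0 .5; 0 0 0 0 0 0 .6; 0 0 0 0 0 0 .6; 0 0 0 0 0 0 .6'; python3 -m creep '0 0 -.03 0 0 0 .6; 0 0 -.08 0 0 0 .7; 0 0 -.12 0 0 0 .7; 0 0 -.12 0 0 0 .7;  0 0 -.12 0 0 0 .7'; python3 - <<'E'
from h import *
plan([.5758,.3491,.16],1.67)
p,d,X=cloud('wrist','w5');z=X[...,2];x=X[...,0];y=X[...,1]
near=lambda a,b,r:np.hypot(x-a,y-b)<r
m=near(.618,-.041,.05)&(z>.024)&(z<.037);rect(X,m,'block')
for s,(a,b) in {"front":(-.03,-.005),"rear":(-.075,-.05)}.items():
    k=m&(y>a)&(y<b);print(s,np.nanmean(z[k]).round(4))
k=m&(x<.613);print("x-",np.nanmean(z[k]));k=m&(x>.623);print("x+",np.nanmean(z[k]))
rect(X,near(.618,.09,.09)&(z>.054)&(z<.066),"hood")
E
```

```text
t: 7.4
ee_pos: [0.6178, -0.0389, 0.0181]
tcp_rot: [0.716, 0.698, 0.0, 0.0]
ft_force: [-2.0, 0.4, 3.5]
gripper_width: 0.0332
finger_force: 32.2
t: 7.9
ee_pos: [0.6177, -0.0388, 0.0178]
tcp_rot: [0.716, 0.698, 0.0, 0.0]
ft_force: [1.4, 0.9, 0.1]
gripper_width: 0.0513
finger_force: 0.0
t: 8.52
ee_pos: [0.6175, -0.0388, 0.1372]
tcp_rot: [0.716, 0.698, -0.0, -0.0]
ft_force: [1.5, -0.4, -0.2]
gripper_width: 0.0599
finger_force: 0.0
t 8.53 pos [ 0.6175 -0.0388  0.1372] shift [ 0.3868 -0.0514 -0.0228] turn [-4.0000e-04  4.0000e-04  1.4466e+00] F [ 1.5 -0.4 -0.2] w 0.0599 ff 0.0
block c [617.8 -40.7] long yaw 1.545 size [79.7 33.9] n 2397 z 0.0309
front 0.0309
rear 0.031
x- 0.03086325781483742
x+ 0.030819175702226864
hood c [621.  85.] long yaw 3.12 size [74.2 43.9] n 7298 z 0.0602
```

View pics/w5.png

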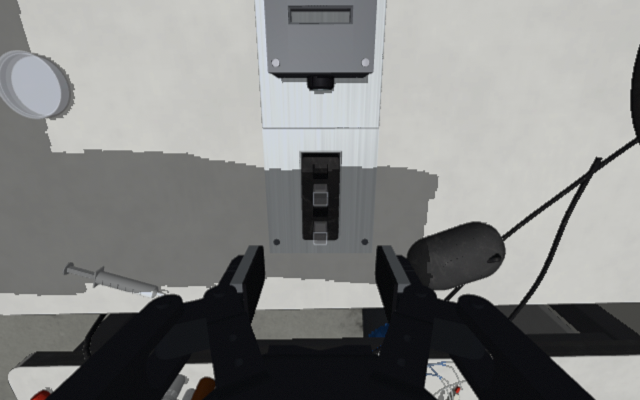

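The block is in the pocket (301–341, 152–242): its top is at 31 mm, it is level and square, and it is released. Next I'll move over the hood, turning for the slide grasp and looking at the slot on the way.

```bash
python3 -m creep '.02 0 -.03 0 0 .18 .8; .05 0 -.06 0 0 .36 .8; .08 0 -.06 0 0 .54 .8; .11 0 -.06 0 0 .72 .8; .133 0 -.06 0 0 .9 .8' ; python3 -m creep '0 0 0 0 0 .18 .8; 0 0 0 0 0 .36 .8; 0 0 0 0 0 .53 .8; 0 0 0 0 0 .66 .8; 0 0 0 0 0 .66 .8'; python3 -c "
from h import *
plan([.6205,.097,.2],1.546)"
```

```text
t: 9.2
ee_pos: [0.6204, 0.0953, 0.1964]
tcp_rot: [0.949, 0.315, -0.001, -0.0]
ft_force: [0.6, -0.0, -0.7]
gripper_width: 0.0685
finger_force: 0.0
t: 9.82
ee_pos: [0.6233, 0.0483, 0.1964]
tcp_rot: [0.999, 0.03, -0.002, -0.018]
ft_force: [-0.5, 0.9, 0.5]
gripper_width: 0.0682
finger_force: 0.0
t 9.82 pos [0.6233 0.0483 0.1964] shift [ 0.0001 -0.0489 -0.0018] turn [-0.0365  0.0051  0.0845] F [-0.5  0.9  0.5] w 0.0682 ff 0.0
```

```bash
python3 -c "
from h import *
s=arm.observe();print(s['qpos'].round(3),s['joint_velocities'].round(3))
y=Ro.from_quat(s['tcp_rot']).as_matrix();print(y.round(3))"
```

```text
[0.059 0.49  0.27  1.355 0.037 3.141] [ 0.042 -0.     0.006  0.002 -0.     0.   ]
[[ 0.998  0.06  -0.006]
 [ 0.06  -0.998  0.036]
 [-0.004 -0.037 -0.999]]
```

Joint 6 hit its range on that side, so I'll turn the other way.

```bash
for i in 1 2 3; do python3 -m creep '0 0 0 0 0 -.18 .8; 0 0 0 0 0 -.36 .8; 0 0 0 0 0 -.54 .8; 0 0 0 0 0 -.72 .8; 0 0 0 0 0 -.9 .8' |grep -E 'ee_pos|rot'; done; python3 -c "
from h import *
print(arm.observe()['qpos'].round(3))
plan([.6205,.097,.2],1.546)"
```

```text
ee_pos: [0.6233, 0.051, 0.1967]
tcp_rot: [0.885, 0.466, 0.006, -0.017]
ee_pos: [0.6233, 0.051, 0.1967]
tcp_rot: [0.594, 0.804, 0.013, -0.013]
ee_pos: [0.6233, 0.051, 0.1967]
tcp_rot: [0.185, 0.983, 0.017, -0.006]
[0.063 0.49  0.271 1.355 0.037 0.435]
t 11.7 pos [0.6233 0.051  0.1967] shift [ 0.0194  0.042  -0.0016] turn [ 0.0348 -0.0125 -0.3469] F [-0.5 -0.3  0.8] w 0.0679 ff 0.0
```

```bash
python3 -m creep '.009 .02 -.001 .017 -.006 -.17 .8; .0194 .042 -.0016 .035 -.0125 -.347 .8; .0194 .042 -.0016 .035 -.0125 -.347 .8; .0194 .042 -.0016 .035 -.0125 -.347 .8;.0194 .042 -.0016 .035 -.0125 -.347 .8' >/dev/null; python3 - <<'E'
from h import *
print(arm.observe()['qpos'].round(3))
plan([.5758,.3491,.16],1.67)
p,d,X=cloud('wrist','w6');z=X[...,2];x=X[...,0];y=X[...,1]
near=lambda a,b,r:np.hypot(x-a,y-b)<r
rect(X,near(.621,.097,.06)&(z>.055)&(z<.066),"hood")
h=near(.621,.097,.04)&(z<.05);rect(X,h,"slot hole")
np.save('pics/w6.npy',X)
E
```

```text
[ 0.153  0.493  0.286  1.364 -0.     0.187]
t 12.32 pos [0.6211 0.0959 0.2008] shift [0.0538 0.2515 0.0407] turn [-0.0002  0.0008 -0.1326] F [-0.1  0.1 -0.8] w 0.0684 ff 0.0
hood c [621.4  98. ] long yaw 3.119 size [74.8 70.2] n 4604 z 0.0603
slot hole c [616.7  93.7] long yaw 2.213 size [70.2 65.7] n 526 z 0.0131
```

View pics/w6.png

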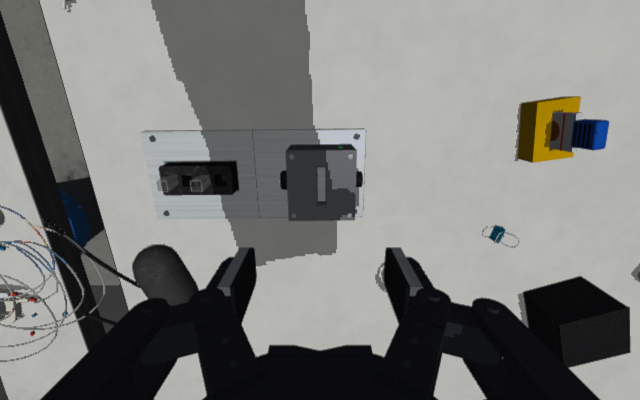

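```bash
python3 - <<'E'
from h import *
X=np.load('pics/w6.npy');z=X[...,2]
im=cv2.cvtColor(cv2.imread('pics/w6.png'),cv2.COLOR_BGR2GRAY)
a=im[160:212,308:334];print(a[::4].tolist())
print((z[160:212:6,308:334]*1000).round(0).astype(int).tolist())
E
```

```text
[[52, 51, 51, 52, 52, 52, 51, 52, 51, 51, 52, 51, 51, 52, 51, 51, 50, 55, 96, 103, 102, 102, 102, 101, 101, 103], [51, 51, 52, 52, 51, 50, 52, 52, 52, 51, 52, 51, 52, 51, 51, 51, 52, 51, 50, 55, 95, 102, 102, 101, 101, 101], [52, 51, 52, 51, 51, 51, 51, 48, 47, 76, 92, 94, 94, 94, 94, 94, 92, 56, 43, 55, 96, 102, 102, 101, 102, 101], [52, 51, 51, 51, 51, 52, 51, 49, 47, 72, 97, 100, 101, 101, 100, 102, 99, 68, 48, 50, 50, 55, 95, 102, 101, 100], [52, 51, 51, 52, 51, 52, 51, 50, 46, 65, 92, 96, 96, 96, 95, 96, 95, 67, 48, 50, 50, 55, 94, 102, 101, 101], [52, 51, 51, 52, 51, 51, 52, 51, 47, 70, 97, 100, 100, 99, 100, 101, 99, 68, 49, 50, 51, 51, 52, 56, 94, 100], [51, 52, 51, 52, 52, 51, 51, 50, 46, 71, 97, 102, 101, 99, 100, 101, 100, 68, 48, 49, 51, 52, 51, 55, 94, 100], [51, 52, 52, 51, 51, 51, 52, 50, 47, 68, 93, 97, 96, 96, 97, 97, 96, 67, 49, 50, 51, 50, 50, 55, 92, 98], [51, 51, 51, 51, 50, 51, 51, 51, 44, 55, 93, 99, 98, 98, 98, 99, 98, 68, 48, 50, 52, 51, 51, 51, 52, 51], [51, 51, 51, 51, 52, 51, 51, 51, 46, 55, 92, 97, 97, 97, 97, 98, 97, 67, 48, 50, 51, 52, 51, 52, 53, 50], 
[... 572 characters left out ...]
12, 12, 14, 14, 13, 12, 13, 59, 61, 61, 59, 60, 59, 61, 60, 60], [60, 60, 60, 61, 60, 60, 60, 60, 60, 12, 12, 12, 13, 12, 12, 12, 12, 59, 61, 60, 60, 58, 60, 59, 60, 60], [59, 60, 60, 60, 60, 59, 60, 61, 61, 56, 12, 13, 11, 12, 12, 12, 11, 58, 59, 60, 61, 60, 60, 60, 60, 60], [60, 60, 61, 60, 60, 60, 62, 61, 60, 58, 13, 13, 12, 11, 13, 12, 12, 58, 61, 61, 61, 61, 61, 60, 59, 62], [61, 59, 60, 60, 60, 60, 60, 60, 61, 59, 12, 13, 12, 12, 13, 12, 13, 58, 61, 61, 60, 60, 60, 60, 60, 60], [60, 60, 59, 61, 61, 61, 60, 60, 59, 60, 18, 19, 19, 19, 19, 19, 19, 60, 60, 59, 62, 60, 61, 61, 60, 60], [61, 60, 61, 62, 60, 59, 61, 61, 60, 60, 61, 61, 60, 61, 60, 61, 59, 59, 61, 59, 61, 60, 59, 60, 61, 60]]
```

```bash
python3 - <<'E'
from h import *
X=np.load('pics/w6.npy')
im=cv2.cvtColor(cv2.imread('pics/w6.png'),cv2.COLOR_BGR2GRAY).astype(int)
print('col321 rows160-212',list(enumerate(im[160:212,321],160)) and [(r,v) for r,v in enumerate(im[:212,321]) if 162<r<172 or 200<r<212])
print('row mean cols',[(c,int(im[175:200,c].mean())) for c in range(312,331)])
# plane-lid map: pixel->xy homography fitted on lid pixels
m=(np.abs(X[...,2]-.0602)<.002)&(np.hypot(X[...,0]-.621,X[...,1]-.098)<.05)
v,u=np.where(m);H,_=cv2.findHomography(np.c_[u,v].astype(float),X[m][:,:2]*1000,0)
np.save('pics/H6.npy',H)
q=lambda c,r:cv2.perspectiveTransform(np.array([[[c,r]]],float),H)[0,0].round(2)
for cr in((315.5,186),(326.5,186),(321,166),(321,207),(321,186)):print(cr,q(*cr))
E
```

```text
col321 rows160-212 [(163, np.int64(52)), (164, np.int64(51)), (165, np.int64(50)), (166, np.int64(46)), (167, np.int64(76)), (168, np.int64(94)), (169, np.int64(97)), (170, np.int64(98)), (171, np.int64(99)), (201, np.int64(58)), (202, np.int64(27)), (203, np.int64(31)), (204, np.int64(35)), (205, np.int64(47)), (206, np.int64(51)), (207, np.int64(51)), (208, np.int64(51)), (209, np.int64(51)), (210, np.int64(51)), (211, np.int64(51))]
row mean cols [(312, 51), (313, 51), (314, 51), (315, 50), (316, 46), (317, 64), (318, 93), (319, 98), (320, 98), (321, 97), (322, 97), (323, 98), (324, 97), (325, 67), (326, 48), (327, 49), (328, 50), (329, 52), (330, 58)]
(315.5, 186) [620.7   92.53]
(326.5, 186) [621.07 103.71]
(321, 166) [600.25  98.78]
(321, 207) [643.55  97.4 ]
(321, 186) [620.88  98.12]
```

The slot (cols 316–326, rows 166–206) gives a centre of about (0.621, 0.0982). Moving over the stand now.

```bash
python3 -m creep '.01 .05 .01 0 0 -.02 .8; .02 .1 .02 0 0 -.05 .8; .03 .15 .03 0 0 -.08 .8; .043 .2 .04 0 0 -.11 .8; .054 .253 .05 0 0 -.133 .8' >/dev/null;python3 -m creep '0 0 0 0 0 0 .8; 0 0 0 0 0 0 .8'>/dev/null; python3 - <<'E'
from h import *
p,d,X=cloud('wrist','w7');z=X[...,2];x=X[...,0];y=X[...,1]
near=lambda a,b,r:np.hypot(x-a,y-b)<r
rect(X,near(.576,.35,.045)&(z>.022)&(z<.03),"stand")
rect(X,near(.576,.35,.04)&(z>.0765)&(z<.083),"grip top")
rect(X,near(.576,.35,.04)&(z>.056)&(z<.083),"grip")
plan([.5758,.351,.15],1.67)
E
```

```text
stand c [576.5 351. ] long yaw 0.111 size [64.3 44. ] n 2282 z 0.0263
grip top c [576.1 350.9] long yaw 0.098 size [25.7 11.3] n 456 z 0.0791
grip c [576.  351.1] long yaw 0.116 size [25.9 12.2] n 564 z 0.0788
t 13.3 pos [0.5758 0.3501 0.1512] shift [-0.0001  0.0009  0.0012] turn [-0.0003  0.0016  0.0008] F [ 0.1 -0.7  0.6] w 0.0684 ff 0.0
```

```bash
python3 -m creep '-.0005 .001 .03 0 0 -.006 .8; -.0005 .001 .06 0 0 -.006 .7; -.0005 .001 .09 0 0 -.006 .6; -.0005 .001 .101 0 0 -.006 .5; -.0005 .001 .101 0 0 -.006 .5' >/dev/null; python3 -c "
from h import *
plan([.5763,.351,.050],1.677)"
```

```text
t 13.93 pos [0.5761 0.3513 0.0502] shift [-0.0002 -0.0003  0.0002] turn [-0.0004  0.001   0.0001] F [-0.1  0.2 -0.2] w 0.0427 ff 0.0
```

```bash
python3 -m creep '0 0 0 0 0 0 0.05; 0 0 0 0 0 0 0.05; 0 0 0 0 0 0 0.05; 0 0 0 0 0 0 0.05; 0 0 0 0 0 0 0.05' 30; python3 -m creep '0 0 -.005 0 0 0 .05; 0 0 -.02 0 0 0 .05; 0 0 -.05 0 0 0 .05; 0 0 -.08 0 0 0 .05; 0 0 -.08 0 0 0 .05'; python3 - <<'E'
from h import *
plan([.621,.0982,.13],1.547)
p,d,X=cloud('wrist','w8');z=X[...,2];x=X[...,0];y=X[...,1];e=arm.observe()['ee_pos']
np.save('pics/w8.npy',X)
m=(np.hypot(x-.576,y-.351)<.05)&(z<e[2]+.008)&(z>.05);rect(X,m,"blade")
E
```

```text
t: 14.55
ee_pos: [0.5766, 0.3519, 0.0514]
tcp_rot: [-0.054, 0.999, -0.0, 0.002]
ft_force: [0.9, -4.6, 7.2]
gripper_width: 0.0118
finger_force: 30.3
t: 15.18
ee_pos: [0.577, 0.3533, 0.1338]
tcp_rot: [-0.054, 0.999, 0.001, 0.003]
ft_force: [0.3, -0.3, -1.0]
gripper_width: 0.0112
finger_force: 29.5
t 15.18 pos [0.577  0.3533 0.1338] shift [-0.0163 -0.2584  0.0033] turn [0.0029 0.0059 0.1316] F [ 0.3 -0.3 -1. ] w 0.0112 ff 29.5
blade c [562.1 352.6] long yaw 1.693 size [24.1  9.7] n 451 z 0.1324
```

View pics/w8.png

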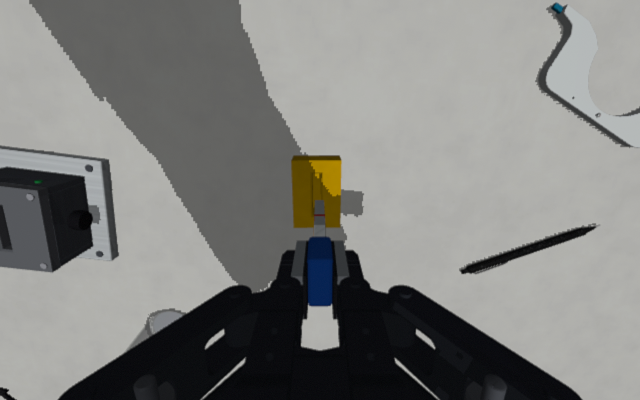

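The slide is held: grip at (320,270), red line on the blade at about (320,214). Carrying it over the hood.

```bash
python3 -m creep '-.003 -.045 0 .001 .002 .025 .05; -.006 -.095 0 .002 .003 .05 .05; -.009 -.145 0 .003 .004 .075 .05; -.012 -.195 0 .003 .005 .1 .05; -.015 -.235 0 .003 .006 .13 .05' > /dev/null; python3 -c "
from h import *
plan([.621,.0982,.13],1.547)"
```

```text
t 15.85 pos [0.6155 0.1183 0.1296] shift [-0.006  -0.0199 -0.0003] turn [-0.0035 -0.0054 -0.0002] F [ 0.9  0.4 -0.2] w 0.0113 ff 29.5
```

```bash
python3 -m creep '-.003 -.01 0 -.003 -.005 0 .05; -.0055 -.018 0 -.003 -.005 0 .05; -.0055 -.018 0 -.003 -.005 0 .05; -.0055 -.018 0 -.003 -.005 0 .05; -.0055 -.018 0 -.003 -.005 0 .05' > /dev/null; python3 - <<'E'
from h import *
plan([.621,.0982,.13],1.547)
p,d,X=cloud('wrist','w9');np.save('pics/w9.npy',X);z=X[...,2];x=X[...,0];y=X[...,1];e=arm.observe()['ee_pos']
print(e)
hsv=cv2.cvtColor(p,cv2.COLOR_RGB2HSV)
red=((hsv[...,0]<8)|(hsv[...,0]>172))&(hsv[...,1]>120)&(np.hypot(x-e[0],y-e[1])<.05)
print("red",red.sum(),np.nanmedian(X[red],0).round(4))
b=(np.hypot(x-e[0],y-e[1])<.045)&(z<e[2]+.004)&(z>.07)
for lo in np.arange(.075,e[2]+.004,.006):
    k=b&(z>=lo)&(z<lo+.006)
    if k.sum()>3: print(lo.round(3),k.sum(),"x",np.nanmin(x[k]).round(4),np.nanmedian(x[k]).round(4),"y",np.nanpercentile(y[k],[2,50,98]).round(4))
b=(np.hypot(x-e[0],y-e[1])<.03)&(hsv[...,0]>105)&(hsv[...,0]<130)&(hsv[...,1]>120);rect(X,b&(z>e[2]+.02),"grip")
E
```

```text
t 16.48 pos [0.6208 0.1027 0.1301] shift [-0.0003 -0.0045  0.0001] turn [-0.0004  0.0005  0.0023] F [-0.7 -0.6  0.2] w 0.0113 ff 29.5
[0.62083758 0.10263234 0.1301071 ]
red 13 [0.6014 0.1047 0.1187]
0.087 9 x 0.6014 0.6016 y [0.101  0.1035 0.1061]
0.093 28 x 0.601 0.6016 y [0.1009 0.1035 0.1061]
0.099 30 x 0.6011 0.6015 y [0.101  0.1038 0.1061]
0.105 33 x 0.6011 0.6016 y [0.1005 0.1035 0.106 ]
0.111 33 x 0.601 0.6016 y [0.1006 0.1036 0.1065]
0.117 46 x 0.6009 0.6014 y [0.1007 0.1036 0.1064]
0.123 47 x 0.6012 0.6016 y [0.1008 0.1036 0.1063]
0.129 162 x 0.6012 0.6045 y [0.1008 0.1035 0.1062]
grip c [610.6 103.1] long yaw 0.78 size [37.4 36.5] n 1414 z 0.1577
```

View pics/w9.png

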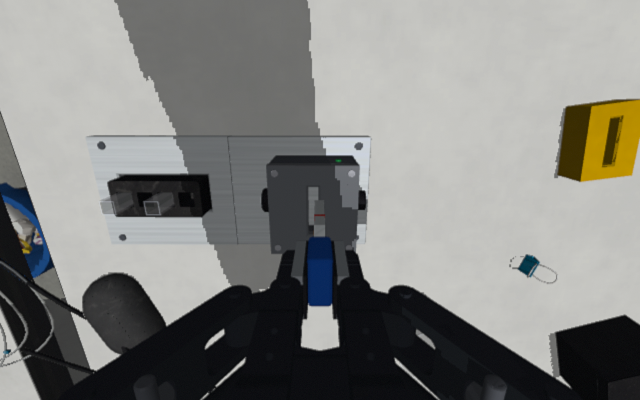

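The slide hangs upright (its edge is constant in x and y at every height) about 5 mm to the +y side of the slot, which shows at (313,200). I'll correct and come down to just above the mouth.

```bash
python3 -m creep '-.0006 -.0049 0 0 0 .002 .05; -.0006 -.0049 .009 0 0 .002 .05; -.0006 -.0049 .018 0 0 .002 .05; -.0006 -.0049 .018 0 0 .002 .05; -.0006 -.0049 .018 0 0 .002 .05' > /dev/null; python3 - <<'E'
from h import *
plan([.6213,.0977,.1104],1.547)
p,d,X=cloud('wrist','w10');np.save('pics/w10.npy',X);z=X[...,2];x=X[...,0];y=X[...,1];e=arm.observe()['ee_pos']
b=(np.hypot(x-e[0],y-e[1])<.045)&(z<e[2]+.004)&(z>.068)
for lo in np.arange(.069,e[2]+.004,.006):
    k=b&(z>=lo)&(z<lo+.006)
    if k.sum()>3: print(lo.round(3),k.sum(),"x",np.nanmedian(x[k]).round(4),"y",np.nanpercentile(y[k],[2,50,98]).round(4))
im=cv2.cvtColor(p,cv2.COLOR_RGB2GRAY).astype(int)
m=(np.abs(z-.0602)<.003)&(np.hypot(x-.621,y-.098)<.05)
v,u=np.where(m);H,_=cv2.findHomography(np.c_[u,v].astype(float),X[m][:,:2]*1000,0)
q=lambda c,r:cv2.perspectiveTransform(np.array([[[c,r]]],float),H)[0,0].round(2)
for r in range(174,206,6):
    print(r,[(c,int(im[r,c])) for c in range(310,336)])
    print(q(315,r),q(327,r))
cv2.imwrite('pics/w10c.png',cv2.resize(p[140:280,250:400,::-1],None,fx=5,fy=4,interpolation=cv2.INTER_NEAREST))
E
```

```text
t 17.15 pos [0.6214 0.0971 0.1121] shift [0.0001 0.0006 0.0017] turn [-0.0005  0.0004 -0.0007] F [-0.1  0.5  0. ] w 0.0116 ff 29.5
0.069 12 x 0.6022 y [0.0954 0.0976 0.1005]
0.075 26 x 0.602 y [0.0953 0.0979 0.1005]
0.081 27 x 0.6021 y [0.0954 0.0979 0.1004]
0.087 36 x 0.6021 y [0.0949 0.0979 0.1004]
0.093 32 x 0.6022 y [0.095  0.098  0.1009]
0.099 51 x 0.6021 y [0.0951 0.098  0.1008]
0.105 44 x 0.6022 y [0.0952 0.098  0.1007]
0.111 165 x 0.6053 y [0.0952 0.0979 0.1006]
174 [(310, 56), (311, 58), (312, 57), (313, 57), (314, 58), (315, 57), (316, 57), (317, 58), (318, 58), (319, 57), (320, 57), (321, 58), (322, 58), (323, 57), (324, 58), (325, 57), (326, 57), (327, 58), (328, 57), (329, 58), (330, 58), (331, 58), (332, 57), (333, 57), (334, 57), (335, 57)]
[587.59  95.47] [587.79 103.75]
180 [(310, 57), (311, 57), (312, 58), (313, 58), (314, 57), (315, 58), (316, 58), (317, 58), (318, 57), (319, 58), (320, 57), (321, 57), (322, 57), (323, 57), (324, 57), (325, 57), (326, 57), (327, 57), (328, 57), (329, 58), (330, 57), (331, 57), (332, 57), (333, 57), (334, 58), (335, 56)]
[591.85  95
[... 623 characters left out ...]
 (335, 58)]
[600.55  95.09] [600.75 103.53]
198 [(310, 58), (311, 57), (312, 54), (313, 48), (314, 54), (315, 102), (316, 110), (317, 109), (318, 109), (319, 109), (320, 109), (321, 108), (322, 109), (323, 109), (324, 109), (325, 93), (326, 60), (327, 49), (328, 56), (329, 58), (330, 56), (331, 57), (332, 57), (333, 58), (334, 58), (335, 57)]
[604.98  94.96] [605.19 103.46]
204 [(310, 58), (311, 57), (312, 55), (313, 51), (314, 56), (315, 75), (316, 78), (317, 76), (318, 76), (319, 76), (320, 77), (321, 76), (322, 75), (323, 79), (324, 107), (325, 96), (326, 61), (327, 50), (328, 57), (329, 57), (330, 57), (331, 57), (332, 58), (333, 57), (334, 57), (335, 58)]
[609.48  94.83] [609.68 103.38]
```

View pics/w10c.png

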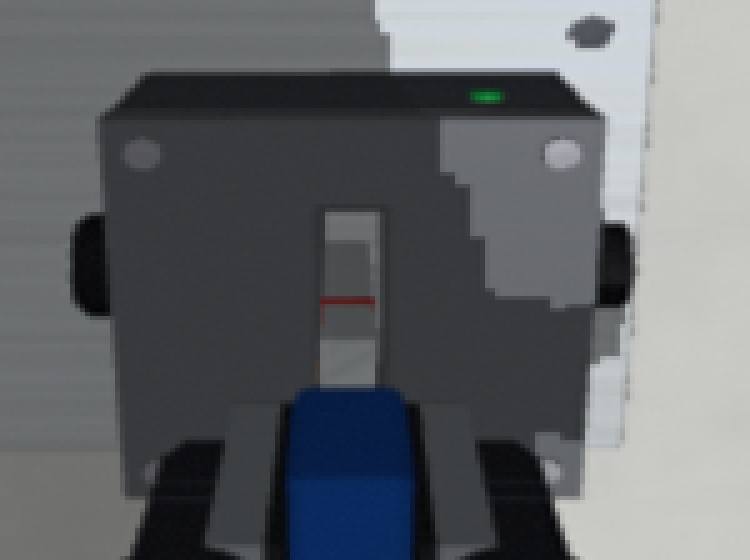

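The foot is over the slot. The bevel centre is at col 320.1, so the slide needs +0.7 mm in y. I'll ease it in slowly and watch the force.

```bash
python3 -m creep '0 .0007 0 0 0 0 .05; 0 .0007 .003 0 0 0 .05; 0 .0007 .006 0 0 0 .05; 0 .0007 .009 0 0 0 .05; 0 .0007 .011 0 0 0 .05'; python3 -c "
from h import *
plan([.6213,.0977,.0714],1.547)"
```

```text
t: 17.82
ee_pos: [0.6214, 0.0977, 0.1008]
tcp_rot: [0.012, 1.0, -0.0, 0.0]
ft_force: [0.7, 0.4, -0.6]
gripper_width: 0.0115
finger_force: 29.5
t 17.82 pos [0.6214 0.0977 0.1008] shift [ 0.0001 -0.      0.0294] turn [-0.0005  0.0004 -0.0007] F [ 0.7  0.4 -0.6] w 0.0115 ff 29.5
```

```bash
python3 -m creep '0 0 .002 0 0 0 .05; 0 0 .004 0 0 0 .05; 0 0 .006 0 0 0 .05; 0 0 .008 0 0 0 .05; 0 0 .008 0 0 0 .05'; python3 -c "
from h import *
plan([.6213,.0977,.0714],1.547)"
```

```text
t: 18.45
ee_pos: [0.6214, 0.0977, 0.0929]
tcp_rot: [0.012, 1.0, -0.0, 0.0]
ft_force: [-0.3, 0.7, -1.0]
gripper_width: 0.0113
finger_force: 29.5
t 18.45 pos [0.6214 0.0977 0.0929] shift [ 0.0001 -0.      0.0215] turn [-0.0005  0.0003 -0.0007] F [-0.3  0.7 -1. ] w 0.0113 ff 29.5
```

```bash
python3 -m creep '0 0 .003 0 0 0 .05; 0 0 .006 0 0 0 .05; 0 0 .009 0 0 0 .05; 0 0 .012 0 0 0 .05; 0 0 .012 0 0 0 .05'; python3 -m creep '0 0 .003 0 0 0 .05; 0 0 .006 0 0 0 .05; 0 0 .009 0 0 0 .05; 0 0 .0093 0 0 0 .05; 0 0 .0093 0 0 0 .05'; python3 - <<'E'
from h import *
plan([.6213,.0977,.0714],1.547)
p,d,X=cloud('wrist','w11');z=X[...,2];x=X[...,0];y=X[...,1];e=arm.observe()['ee_pos']
hsv=cv2.cvtColor(p,cv2.COLOR_RGB2HSV)
red=((hsv[...,0]<8)|(hsv[...,0]>172))&(hsv[...,1]>100)&(np.hypot(x-e[0],y-e[1])<.05)
print("red",red.sum(),np.nanmedian(X[red],0).round(4),np.where(red)[0])
near=lambda a,b,r:np.hypot(x-a,y-b)<r
rect(X,near(.618,-.041,.05)&(z>.024)&(z<.037),'block')
b=(np.abs(x-.6022)<.0025)&(np.abs(y-.0985)<.01)&(z>.0635)&(z<.0755);print("blade",np.nanmedian(X[b],0).round(4),b.sum())
cv2.imwrite('pics/w11c.png',cv2.resize(p[140:300,230:410,::-1],None,fx=4,fy=3.7,interpolation=cv2.INTER_CUBIC))
E
```

```text
t: 19.08
ee_pos: [0.6213, 0.0977, 0.0808]
tcp_rot: [0.012, 1.0, -0.0, 0.0]
ft_force: [0.8, -0.1, -0.2]
gripper_width: 0.0113
finger_force: 29.5
t: 19.7
ee_pos: [0.6215, 0.0977, 0.0718]
tcp_rot: [0.012, 1.0, -0.0, 0.0]
ft_force: [-0.1, -0.0, 0.1]
gripper_width: 0.0116
finger_force: 29.5
t 19.7 pos [0.6215 0.0977 0.0718] shift [ 0.0002 -0.      0.0004] turn [-0.0004  0.0006 -0.0007] F [-0.1 -0.   0.1] w 0.0116 ff 29.5
red 20 [0.6021 0.0986 0.0602] [214 214 214 214 214 214 214 214 214 215 215 215 215 215 215 215 215 215
 215 215]
block c [617.3 -41.6] long yaw 1.545 size [82.  34.3] n 4238 z 0.0309
blade [0.6024 0.0986 0.0721] 125
```

View pics/w11c.png

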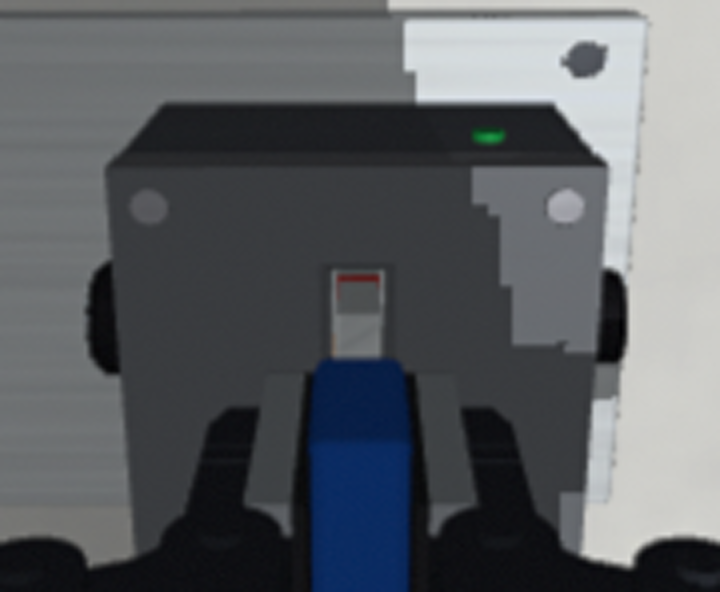

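The red line (rows 214–215 of the full picture) sits at the slot mouth, z 60.2 mm. The slide is centred and upright with about zero force, and the block is still seated. I'll hold briefly, then hand in.

```bash
python3 -m creep '0 0 0 0 0 0 .05; 0 0 0 0 0 0 .05; 0 0 0 0 0 0 .05; 0 0 0 0 0 0 .05'; python3 -c "
from bench import job
print(job.finish_job())"
```

```text
t: 20.25
ee_pos: [0.6215, 0.0977, 0.0718]
tcp_rot: [0.012, 1.0, -0.0, 0.0]
ft_force: [0.1, -0.3, 0.0]
gripper_width: 0.0114
finger_force: 29.5
the job is handed in; nothing more can be done
None
```

The job is handed in at about 20 s: the block is seated flat in the pocket and released, and the slide is held upright in the slot with the red line level with the hood top and about zero force on it; the hand-in returned no verdict.

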